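Sort handed brackets and snap the cover on the left-hand bin

ROBOT

A 7-joint arm with a two-finger parallel gripper is mounted at the origin on a cart in front of the work surface, level with it; the furniture and walls round the work are solid. World frame = base frame: x ahead of the robot, y to its left, z up, the work surface at z = 0. Lengths are in m, angles in rad, forces in N, time in s.
With the tool pointing down it reaches from about 0.35 to 0.9 m from the base axis. Payload 7.2 kg.
Tool frame: the origin (TCP) lies at the very end of the fingers, on their centre line; the grasp point (between the pads) lies 19 mm behind it; z points along the fingers, y is the line along which they close (so a half turn about z gives the same grasp; the last joint's range is limited). The gripper opens to 88 mm and grips with 3 to 60 N. Pads are 20 mm wide; open, the fingers measure 115 mm over their backs; the gripper's body (75 mm by 178 mm) begins 61 mm behind the grasp point.
Start: joints at [-1.235, 0.411, -0.013, 1.596, 0.006, 1.134, -0.082], TCP at [0.246, 0.575, 0.223] pointing down, gripper open.
Joint ranges: [-2.95, 2.95], [-0.29, 1.99], [-1.47, 1.44], [0.14, 2.54], [-1.03, 4.17], [0.13, 1.85], [-2.86, 2.86]. Speed limits (rad/s): [2.39, 2.39, 3.01, 3.01, 3.14, 3.14, 3.14].

INTERFACE

Orientations are given as a rotation vector (axis times angle).
In Python, from rig import * gives the robot as it stands. The module is installed in compiled form; this text tells all that it offers.
- The arm moves only by the tool servo_tool, never from a script. Its argument "steps" is a list of rows, each a list of 5 numbers: the closure, from -1 (fully open) to 1 (shut), then the shift along the tool's x, y, z in mm, then the turn about the tool's z in rad. In form: [[grip, x, y, z, twist], ...]. A call has 1 to 20 rows; each row is the pose to reach, as a shift and turn from the pose commanded when the call began, along the tool's axes at that moment; what a row does not reach only later rows make up. A row lasts 1/8 s, in which the tool goes at most 62.5 mm and 10.7 degrees, less where a joint would pass 70% of its speed; a pose out of reach is approached as far as the arm can. A call with a gripper value outside its range is refused whole. The fingers move at their own pace and stop on an object; the grip force is fixed at half the most. Time passes only in rows, so rows that repeat a pose let the fingers close. It gives the time, the measured TCP pose, the force, the opening and the grip force at its end, in the units of the state.
- observe(): the state, without advancing time (a new reading comes with each control period).
- snapshot(name): name is "scene" or "top" or "wrist"; returns the picture (420x560x3 uint8, red, green, blue); there is no depth.
- calibration(name): a dict with "mtx" (3x3 intrinsics, pixels), "k1" (the pictures are not rectified: a ray, as slopes to the right and down, at radius r is drawn at 1 + k1 r^2 times it, then the intrinsics apply), "cam_to_world" (4x4, takes a point from camera to world coordinates); the wrist camera has in their place "hand_eye" (4x4, takes a point from camera to tool coordinates, whose origin is the TCP and whose axes are the flange's). Camera axes: x right, y up, looking along -z (the intrinsics and any distortion apply to the point x, -y, -z); pixel columns grow to the right and rows downward; lengths in m; the calibration is good to about 2 mm. A picture is of the moment at which its call begins: read the wrist's pose just before it. calibration takes no time and is no camera call.
- close_job(): hands the job in; it is judged then, once.
Trained networks look in the newest picture that a camera, given by its name, has taken for a name from the list of things; names that differ only in an ending like _2 or _b are one class to them, and where a whole thing is asked for, a point or a joint stands for the part that bears it (a point fixed in the world has none). Each returns a list of dicts, best first, with "p" (0 to 1); they miss things now and then, are a little off and sometimes report something else, mostly with a low value. They report only what shows in the picture. A call takes as long as a camera call. They do not tell look-alikes from the thing itself.
- spot_in(camera, label): "location" ([x, y, z] in m, in world coordinates, good to about 4 mm: the middle of the surface that is visible of it).
The state is a dict: "clock": time; "joint_positions": joint angles; "dq": joint speeds; "joint_efforts": joint torques, N m; "eef_pos": TCP position; "ee_rot": TCP orientation; "wrist_force": force on the tool from outside, world axes, zero at the start; "wrist_torque": the same for the moment, N m; "width": opening from 0.0 (shut) to 1.0 (fully open); "finger_force": force on a finger pad.
Only numpy, scipy, OpenCV 4.12 (cv2) and the standard library are available. Lean on these libraries where they do the work, as an engineer would, in place of code of your own. Each camera call takes 0.05 s, during which the arm holds its last target. There are 200 camera calls.

TASK

Sort the aluminium brackets on the table into the two grey bins, left-hand ones into the bin whose sample plate shows a left-hand bracket and right-hand ones into the other, lying low inside so that nothing stands above the rim. Once all are sorted, lay the white cover lengthwise on the left-hand bin, which is to be shipped, and press it down until both ends have snapped fully home under their catches; leave the right-hand bin open and the other things on the table where they are.

Things in the scene. Friction and masses are not known exactly. Their poses are not given: they have to be found in the camera images.
- bracket_l1: LEFT-hand aluminium bracket: flat leg 84 x 24 x 5 mm; at one end a flat toe (24 x 5 mm) sticks out sideways, to 28 mm from the leg's centre line; on the leg a rib, 56 long, 9 thick, top 44 mm above the underside, to grip. 0.12 kg. Origin under the rib's middle; x to the toe end, z up. Rib up, toe end away from you, the toe points to the left (+y). May be absent.
- bracket_l2: LEFT-hand aluminium bracket: flat leg 84 x 24 x 5 mm; at one end a flat toe (24 x 5 mm) sticks out sideways, to 28 mm from the leg's centre line; on the leg a rib, 56 long, 9 thick, top 44 mm above the underside, to grip. 0.12 kg. Origin under the rib's middle; x to the toe end, z up. Rib up, toe end away from you, the toe points to the left (+y). May be absent.
- bracket_l3: LEFT-hand aluminium bracket: flat leg 84 x 24 x 5 mm; at one end a flat toe (24 x 5 mm) sticks out sideways, to 28 mm from the leg's centre line; on the leg a rib, 56 long, 9 thick, top 44 mm above the underside, to grip. 0.12 kg. Origin under the rib's middle; x to the toe end, z up. Rib up, toe end away from you, the toe points to the left (+y). May be absent.
- bracket_r1: RIGHT-hand aluminium bracket: flat leg 84 x 24 x 5 mm; at one end a flat toe (24 x 5 mm) sticks out sideways, to 28 mm from the leg's centre line; on the leg a rib, 56 long, 9 thick, top 44 mm above the underside, to grip. 0.12 kg. Origin under the rib's middle; x to the toe end, z up. Rib up, toe end away from you, the toe points to the right (-y). May be absent.
- bracket_r2: RIGHT-hand aluminium bracket: flat leg 84 x 24 x 5 mm; at one end a flat toe (24 x 5 mm) sticks out sideways, to 28 mm from the leg's centre line; on the leg a rib, 56 long, 9 thick, top 44 mm above the underside, to grip. 0.12 kg. Origin under the rib's middle; x to the toe end, z up. Rib up, toe end away from you, the toe points to the right (-y). May be absent.
- bracket_r3: RIGHT-hand aluminium bracket: flat leg 84 x 24 x 5 mm; at one end a flat toe (24 x 5 mm) sticks out sideways, to 28 mm from the leg's centre line; on the leg a rib, 56 long, 9 thick, top 44 mm above the underside, to grip. 0.12 kg. Origin under the rib's middle; x to the toe end, z up. Rib up, toe end away from you, the toe points to the right (-y). May be absent.
- bin_left: open grey bin, fixed, for LEFT-hand brackets: 184 (x) x 108 (y) mm, rim 56 mm high, walls and floor 4 mm; holds three, legs across it, ribs 47 mm apart. A plate behind its +x end (to x 175 mm, 105 mm high) carries a sample, toe end away from the robot, toe to the left. Sprung catches 80 mm high at both short ends, flared tabs 70 mm high on the long walls. Origin under its centre; x along it, away from the robot.
- bin_right: open grey bin, fixed, for RIGHT-hand brackets: 184 (x) x 108 (y) mm, rim 56 mm high, walls and floor 4 mm; holds three, legs across it, ribs 47 mm apart. A plate behind its +x end (to x 175 mm, 105 mm high) carries a sample, toe end away from the robot, toe to the right. Sprung catches 80 mm high at both short ends, flared tabs 70 mm high on the long walls. Origin under its centre; x along it, away from the robot.
- cover: white cover that snaps on: flat plate 182 x 104 x 5 mm, 0.14 kg, with a bar handle along its length in the middle, 70 long, 12 thick, top 35 mm above the underside; grey press pads on top 70 mm either side of the middle. Origin under its centre; x along its length, z up; symmetric end for end.
- cover_end_a (a point): point on the cover's underside 88 mm from its middle towards +x. Laid on a bin, the cover first rests on the two sloped catch noses, underside about 70 mm above the table; the noses centre it if laid within 5 mm. Home, the underside is on the rim, 56 mm up.
- cover_end_b (a point): same point towards -x. Each end snaps under its catch when pressed on its pad with roughly 5 to 12 N, one end after the other or both together.
- bin_left_catch_front (a joint): outward travel (m) of the sprung catch at the near (-x) short end of the left-hand bin: 0 = at rest or snapped over the cover, up to 0.008 = pushed out. 44 mm wide, 80 mm high; its nose leans 4.5 mm in over the mouth and slopes, so that a cover pressed down pushes it out. Preload 2 N, 700 N/m. The right-hand bin has the same.
- bin_left_catch_back (a joint): outward travel (m) of the sprung catch at the far (+x) short end of the left-hand bin: 0 = at rest or snapped over the cover, up to 0.008 = pushed out. 44 mm wide, 80 mm high; its nose leans 4.5 mm in over the mouth and slopes, so that a cover pressed down pushes it out. Preload 2 N, 700 N/m. The right-hand bin has the same.
- tape_measure: black pocket tape measure, 58 x 71 x 32 mm, bystander; origin under its middle
- clip: steel magnetic bulldog clip, 42 x 36 x 16 mm, lying among the brackets, bystander; origin under its middle
- tape_roll: roll of black adhesive tape, 60 mm across, 19 mm high, bystander; origin under its middle
- screwdriver: screwdriver with a red grip, 190 mm long, lying to the right, bystander; origin under its middle
Not all that is in view belongs to the job. What is shaped like the bracket_l2 but yellow is not meant.

How it is judged:
On the way, in this order (a step that is already met when the one before it is completed fails the run):
1. every bracket lies in the bin of its own hand, the cover not yet on (x of bracket_l1 in the frame of bin_left between -0.086 and 0.086 m and y of bracket_l1 in the frame of bin_left between -0.05 and 0.05 m and z of each of bracket_l1, bracket_l2, bracket_l3 in the frame of bin_left below 0.03 m and linear speed of each of bracket_l1, bracket_l2, bracket_l3, bracket_r1, bracket_r2, bracket_r3 below 0.05 m/s and x of bracket_l2 in the frame of bin_left between -0.086 and 0.086 m and y of bracket_l2 in the frame of bin_left between -0.05 and 0.05 m and x of bracket_l3 in the frame of bin_left between -0.086 and 0.086 m and y of bracket_l3 in the frame of bin_left between -0.05 and 0.05 m and x of bracket_r1 in the frame of bin_right between -0.086 and 0.086 m and y of bracket_r1 in the frame of bin_right between -0.05 and 0.05 m and z of each of bracket_r1, bracket_r2, bracket_r3 in the frame of bin_right below 0.03 m and x of bracket_r2 in the frame of bin_right between -0.086 and 0.086 m and y of bracket_r2 in the frame of bin_right between -0.05 and 0.05 m and x of bracket_r3 in the frame of bin_right between -0.086 and 0.086 m and y of bracket_r3 in the frame of bin_right between -0.05 and 0.05 m), for 0.2 s.
2. the cover is snapped home on the left-hand bin, both ends (z of cover_end_a in the frame of bin_left between 0.053 and 0.0585 m and z of cover_end_b in the frame of bin_left between 0.053 and 0.0585 m and horizontal distance between cover and bin_left below 0.008 m and value of joint each of bin_left_catch_front, bin_left_catch_back below 0.0015 m), for 0.2 s.
At the end, for the whole second after the job is handed in: Each bracket is at rest in the bin of its own hand (origin inside the walls, under 30 mm above the table); the cover is on the left-hand bin, centred within 8 mm, both ends' undersides at rim height (56 mm, +2.5/-3 mm) and both catches within 1.5 mm of rest (all of step 1 and all of step 2 and linear speed of cover below 0.02 m/s); the robot touches nothing.
It fails at once if a bystander (tape measure, clip, tape roll, screwdriver) is shifted more than 6 cm (distance of any of tape_measure, clip, tape_roll, screwdriver from where it was at the start of the episode above 0.06 m).
Of bracket_l1, bracket_l2, bracket_l3 only 2 to 3 are there at a start; the rules pass over those that are not, and their reading is None.
Of bracket_r1, bracket_r2, bracket_r3 only 2 to 3 are there at a start; the rules pass over those that are not, and their reading is None.
At some moment in a run one of bracket_l1, bracket_l2, bracket_l3, bracket_r1, bracket_r2, bracket_r3 may be knocked a few centimetres aside while the robot is not near it.
It also fails if it takes over 210 s, if anything falls off the work surface, if the arm or the gripper's body presses on something with over 40 N, if the wrist force passes 120 N, or if a joint passes its speed limit or range.

## Working session

There is one attempt and no reset: what is moved stays moved. The work goes in short steps, Python scripts to look and compute and a tool call to move; the robot and the scene stay as the last step left them, time stands still between calls to the robot, and variables do not carry over. Pictures are saved under pics/ and viewed, at most 14 in all, crops included, and the job is handed in when it is done.

Besides the shell and the picture viewer there is one more tool, called after "Request:" as a command line: name --pt "numbers of a row" for each row, then --argument value for the rest. servo_tool: Moves the arm, as the interface text tells. Its arguments: {"type":"object","properties":{"steps":{"type":"array"}},"required":["steps"]}

```bash
mkdir -p pics
cat > h.py <<'E'
from rig import *
import numpy as np, cv2
from scipy.spatial.transform import Rotation as R
def snap(n,f):
    im=snapshot(n); cv2.imwrite('pics/'+f,im[:,:,::-1]); return im
def ray(n,u,v,z,T=None):
    c=calibration(n); K=c['mtx']; a=np.array([(u-K[0,2])/K[0,0],(v-K[1,2])/K[1,1]])
    s=a.copy()
    for _ in range(20): s=a/(1+c['k1']*(s@s))
    M=c['cam_to_world'] if T is None else T@c['hand_eye']
    d=M[:3,:3]@np.array([s[0],-s[1],-1]); o=M[:3,3]
    return o+d*(z-o[2])/d[2]
def proj(n,p,T=None):
    c=calibration(n); K=c['mtx']; M=c['cam_to_world'] if T is None else T@c['hand_eye']
    q=np.linalg.inv(M)@np.append(p,1); s=np.array([q[0],-q[1]])/-q[2]; s=s*(1+c['k1']*(s@s))
    return K[:2,:2]@s+K[:2,2]
def toolT():
    o=observe(); T=np.eye(4); T[:3,:3]=R.from_rotvec(o['ee_rot']).as_matrix(); T[:3,3]=o['eef_pos']; return T
E
python3 - <<'E'
from h import *
o=observe(); print(o)
im=snap('top','top0.png'); sc=snap('scene','scene0.png')
print(R.from_rotvec(o['ee_rot']).as_matrix().round(3))
for l in ['bracket_l1','bracket_r1','bin_left','bin_right','cover','tape_measure','clip','tape_roll','screwdriver']:
  for r in spot_in('top',l): print(l,r['p'],np.round(r['location'],3),proj('top',r['location']).round())
E
```

```text
{'clock': 0.0, 'joint_positions': array([-1.23523429,  0.41189023, -0.01270731,  1.59702791,  0.00562351,
        1.13430091, -0.0821995 ]), 'dq': array([-0.00016682,  0.00022412,  0.00130808, -0.00028491, -0.00183063,
        0.00116893, -0.00075742]), 'joint_efforts': array([-6.07259335e-04, -5.87957239e+01,  6.41382448e-01, -2.91075271e+01,
       -5.38099534e-02,  1.82893005e-02,  1.57001273e-04]), 'eef_pos': array([0.24540218, 0.57426297, 0.22182175]), 'ee_rot': array([-6.29844157e-01, -3.07761831e+00,  2.48166071e-03]), 'wrist_force': array([ 0.52665995,  0.69844544, -0.87219833]), 'wrist_torque': array([-0.03083474, -0.07811658, -0.01702587]), 'finger_force': 0.0, 'width': 0.9976796499360819}
[[-0.92   0.393 -0.   ]
 [ 0.393  0.92  -0.002]
 [-0.    -0.002 -1.   ]]
bracket_l1 0.78 [ 0.44  -0.482  0.005] [412. 237.]
bracket_l1 0.66 [ 0.522 -0.384  0.005] [381. 213.]
bracket_l1 0.62 [ 0.538 -0.253  0.008] [340. 208.]
bracket_r1 0.61 [ 0.658 -0.259  0.002] [340. 172.]
bracket_r1 0.49 [ 0.42  -0.264  0.006] [345. 245.]
bin_left 0.72 [ 0.572 -0.087  0.004] [288. 199.]
bin_right 0.91 [0.581 0.117 0.005] [225. 198.]
cover 0.57 [0.442 0.334 0.008] [157. 242.]
cover 0.53 [ 0.692 -0.413  0.02 ] [388. 160.]
tape_measure 0.6 [ 0.36 -0.17  0.03] [317. 265.]
tape_measure 0.55 [ 0.541 -0.252  0.006] [340. 208.]
clip 0.51 [ 0.482 -0.316  0.016] [361. 225.]
clip 0.36 [ 0.654 -0.262  0.002] [341. 173.]
tape_roll 0.65 [ 0.733 -0.296  0.018] [351. 148.]
screwdriver 0.7 [ 0.696 -0.416  0.021] [389. 159.]
screwdriver 0.43 [0.442 0.337 0.005] [156. 242.]
screwdriver 0.18 [ 0.45  -0.079  0.077] [288. 236.]
```

View pics/top0.png

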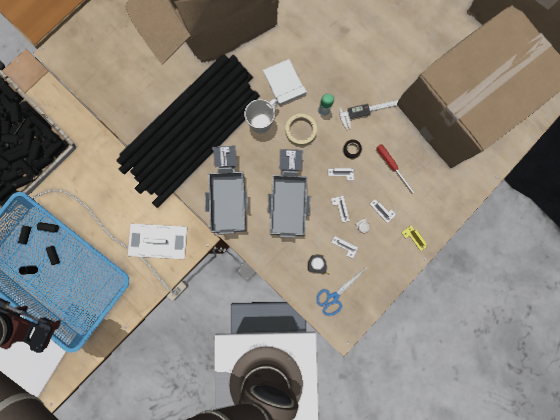

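View pics/scene0.png

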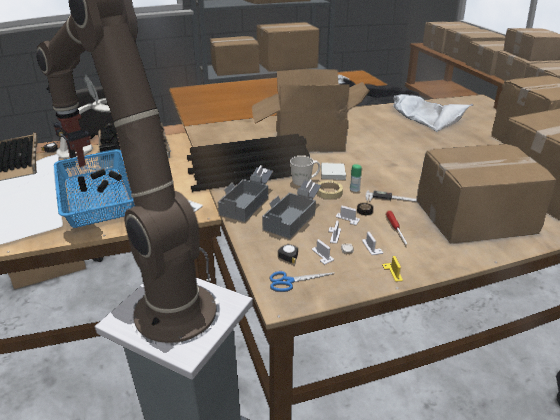

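The top view shows four bare brackets at (341,173), (341,208), (382,211) and (345,246). The yellow look-alike at (414,238) isn't part of the job. The bins are at (228,203) and (289,207), with sample plates at (225,157) and (291,159). The cover is at (157,241). Next I'll crop in on handedness.

Run:
```python
import cv2,numpy as np
a=cv2.imread('pics/top0.png')
x=cv2.resize(a[140:265,200:325],(560,560),interpolation=cv2.INTER_CUBIC)[:240]
y=cv2.resize(a[155:265,320:430],None,fx=5,fy=5,interpolation=cv2.INTER_CUBIC)
x=cv2.resize(a[140:178,205:312],None,fx=5,fy=5,interpolation=cv2.INTER_CUBIC)
w=np.zeros((550+0,560+0,3),np.uint8)
cv2.imwrite('pics/c1.png',cv2.resize(y,(550,550)))
cv2.imwrite('pics/c2.png',x)
o=np.zeros((600,800,3),np.uint8)
x=cv2.resize(a[140:178,205:312],None,fx=4,fy=4,interpolation=cv2.INTER_CUBIC);y=cv2.resize(a[160:260,325:425],None,fx=4,fy=4,interpolation=cv2.INTER_CUBIC)
o[:152,:428]=x;o[160:560,:400]=y
s=cv2.imread('pics/scene0.png');z=cv2.resize(s[170:280,220:400],None,fx=2.1,fy=2.1,interpolation=cv2.INTER_CUBIC);o[200:200+z.shape[0],410:410+z.shape[1]]=z
cv2.imwrite('pics/c3.png',o)
```

```text
(no output)
```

View pics/c3.png

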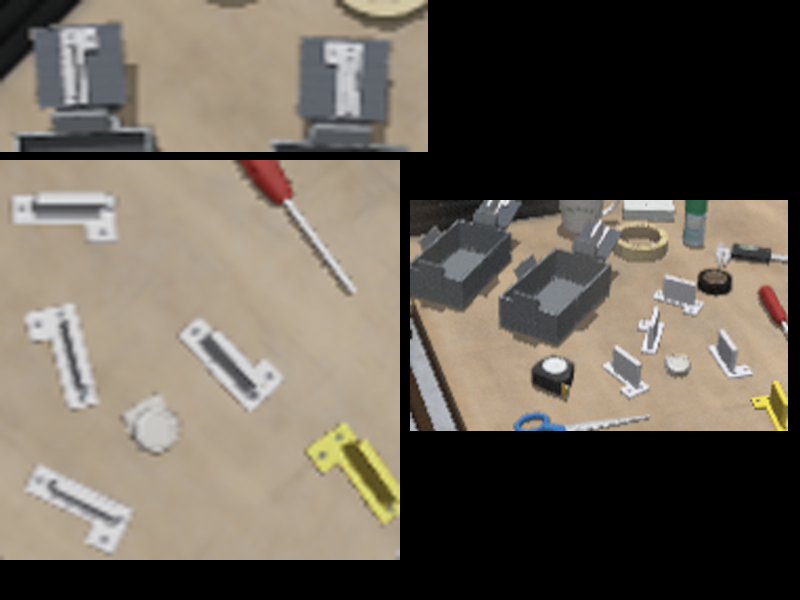

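Reading the samples: the bin at (228,203), y≈+0.12, shows a toe to the right, so it is the RIGHT bin. The bin at (289,207), y≈−0.09, is the LEFT bin. Brackets: (341,173) R, (341,208) L, (382,211) L, (345,246) R. The yellow one at (414,238) is ignored. I'll hover there for a close check.

```bash
cat >> h.py <<'E'
def go(x,y,z,yaw,T=None):
    "shift mm (tool axes) and twist to goal; yaw=deg of tool x in world, mod 180, kept near azimuth+90"
    T=toolT() if T is None else T
    d=1000*T[:3,:3].T@(np.array([x,y,z])-T[:3,3]); th=np.degrees(np.arctan2(T[1,0],T[0,0]))
    n=np.degrees(np.arctan2(y,x))+90; g=n+(yaw-n+90)%180-90
    t=(th-g+180)%360-180
    print('shift',d.round(1),'twist',round(np.radians(t),3),'goalyaw',round(g,1))
E
python3 - <<'E'
from h import *
print(calibration('wrist'))
go(.5,-.31,.40,60)
E
```

```text
{'mtx': array([[309.98039927,   0.        , 277.62856097],
       [  0.        , 309.98039927, 208.18791173],
       [  0.        ,   0.        ,   1.        ]]), 'k1': 0.016004677121831033, 'hand_eye': array([[-7.16942817e-04,  9.54778116e-01,  2.97318407e-01,
         8.25781063e-02],
       [ 9.99999737e-01,  6.52434119e-04,  3.16202453e-04,
         2.46299497e-04],
       [ 1.07922510e-04,  2.97318556e-01, -9.54778333e-01,
        -1.61611014e-01],
       [ 0.00000000e+00,  0.00000000e+00,  0.00000000e+00,
         1.00000000e+00]])}
shift [-581.6 -713.6 -177.4] twist 1.691 goalyaw 60.0
```

Request:
servo_tool --pt "-1 0 0 -177 0" --pt "-1 0 0 -177 0" --pt "-1 0 0 -177 0" --pt "-1 -580 -714 -177 1.69" --pt "-1 -580 -714 -177 1.69" --pt "-1 -580 -714 -177 1.69" --pt "-1 -580 -714 -177 1.69" --pt "-1 -580 -714 -177 1.69" --pt "-1 -580 -714 -177 1.69" --pt "-1 -580 -714 -177 1.69" --pt "-1 -580 -714 -177 1.69" --pt "-1 -580 -714 -177 1.69" --pt "-1 -580 -714 -177 1.69" --pt "-1 -580 -714 -177 1.69" --pt "-1 -580 -714 -177 1.69" --pt "-1 -580 -714 -177 1.69" --pt "-1 -580 -714 -177 1.69" --pt "-1 -580 -714 -177 1.69" --pt "-1 -580 -714 -177 1.69" --pt "-1 -580 -714 -177 1.69"

```text
clock: 3.05
eef_pos: [0.4983, -0.3094, 0.3994]
ee_rot: [-2.72, -1.571, 0.0]
wrist_force: [-0.9, 0.1, 0.8]
width: 1.002
finger_force: 0.0
```

Run:
```python
from h import *
T=toolT(); print(T.round(3), observe()['clock'],observe()['joint_positions'].round(2))
snap('wrist','w1.png'); np.save('T1.npy',T)
for l in ['bracket_l1','bracket_r1','clip']:
  for r in spot_in('wrist',l): print(l,r['p'],np.round(r['location'],3),proj('wrist',r['location'],T).round())
```

```text
[[ 0.5    0.866 -0.     0.498]
 [ 0.866 -0.5    0.    -0.309]
 [ 0.    -0.001 -1.     0.399]
 [ 0.     0.     0.     1.   ]] 3.05 [-0.22  0.34  0.97  1.45 -0.28  1.5   0.22]
bracket_l1 0.97 [ 0.524 -0.38   0.006] [309. 186.]
bracket_l1 0.77 [ 0.548 -0.253  0.005] [287. 117.]
bracket_l1 0.76 [ 0.443 -0.481  0.008] [298. 250.]
bracket_r1 0.94 [ 0.424 -0.261  0.   ] [229. 156.]
bracket_r1 0.63 [ 0.653 -0.267  0.008] [346.  91.]
clip 0.72 [ 0.48  -0.319  0.015] [272. 170.]
```

View pics/w1.png

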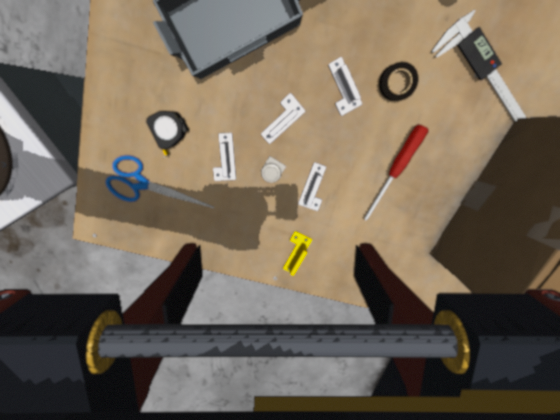

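The wrist view confirms four metal brackets at (227,157) R, (284,118) L, (345,86) R and (313,187) L, with the clip at (272,170). I'll fit each pose by matching the model's silhouette.

```bash
cat >> h.py <<'E'
from scipy.optimize import minimize
from scipy.ndimage import gaussian_filter
def boxes(h,S=4):
    f=lambda x0,x1,y0,y1,z0,z1:np.array([[x,y,z] for x in(x0,x1) for y in(y0,y1) for z in(z0,z1)])
    t=f(.018,.042,0,.028*h,0,.005)
    return [f(-.042,.042,-.012,.012,0,.005),t,f(-.028,.028,-.0045,.0045,0,.044)]
def sil(p,h,n,T,z0,win):
    c,s=np.cos(p[2]),np.sin(p[2]); u0,v0,w,hh=win; S=6
    m=np.zeros((hh*S,w*S),np.uint8)
    for b in boxes(h):
        q=[proj(n,np.array([p[0]+c*a[0]-s*a[1],p[1]+s*a[0]+c*a[1],z0+a[2]]),T) for a in b]
        q=(np.array(q)+.5-[u0,v0])*S
        cv2.fillConvexPoly(m,cv2.convexHull(q.astype(np.float32)).astype(np.int32),1)
    return cv2.resize(m.astype(np.float32),(w,hh),interpolation=cv2.INTER_AREA)
def fit(im,n,T,x,y,z0=0.,hands=(1,-1)):
    u,v=proj(n,[x,y,z0+.01],T); L=45 if n=='wrist' else 20
    L=int(max(L,1.5*np.hypot(*(proj(n,[x+.05,y,z0],T)-proj(n,[x,y,z0],T)))))
    u0,v0=max(0,int(u-L)),max(0,int(v-L)); c=im[v0:v0+2*L,u0:u0+2*L]; win=(u0,v0,c.shape[1],c.shape[0])
    hsv=cv2.cvtColor(c,cv2.COLOR_RGB2HSV)
    m=(hsv[:,:,1]<55).astype(np.uint8)
    k,lab,st,ce=cv2.connectedComponentsWithStats(m); d=[np.inf if st[i,4]<60 else np.hypot(*(ce[i]+[u0-u,v0-v])) for i in range(1,k)]
    m=(lab==1+int(np.argmin(d))).astype(np.float32); cx=ce[1+int(np.argmin(d))]; xx=ray(n,cx[0]+u0,cx[1]+v0,z0+.01,T)
    out=[]
    for h in hands:
        best=None
        for s in (0,1.5):
          g=gaussian_filter(m,s) if s else m
        cost=lambda p:np.abs(gaussian_filter(sil(p,h,n,T,z0,win),1)-gaussian_filter(m,1)).sum()/m.sum()
        c0=sorted([(cost([xx[0],xx[1],a]),a) for a in np.arange(0,2*np.pi,.2)])[:3]
        for _,a in c0:
            r=minimize(cost,[xx[0],xx[1],a],method='Nelder-Mead',options=dict(initial_simplex=np.array([[xx[0],xx[1],a],[xx[0]+.008,xx[1],a],[xx[0],xx[1]+.008,a],[xx[0],xx[1],a+.2]]),maxiter=150))
            if best is None or r.fun<best.fun: best=r
        out.append((round(best.fun,3),'L' if h==1 else 'R',best.x[:2].round(4),round(np.degrees(best.x[2])%360,1)))
    return sorted(out,key=lambda t:t[0])
E
python3 - <<'E'
from h import *
T=np.load('T1.npy'); im=cv2.imread('pics/w1.png')[:,:,::-1].copy()
for p in [(.424,-.261),(.543,-.253),(.655,-.262),(.524,-.38)]: print(fit(im,'wrist',T,*p))
E
```

```text
Traceback (most recent call last):
  File "h.py", line 56, in fit
    r=minimize(cost,[xx[0],xx[1],a],method='Nelder-Mead',options=dict(initial_simplex=np.array([[xx[0],xx[1],a],[xx[0]+.008,xx[1],a],[xx[0],xx[1]+.008,a],[xx[0],xx[1],a+.2]]),maxiter=150))
  File "h.py", line 53, in <lambda>
    cost=lambda p:np.abs(gaussian_filter(sil(p,h,n,T,z0,win),1)-gaussian_filter(m,1)).sum()/m.sum()
                                         ~~~^^^^^^^^^^^^^^^^
  File "h.py", line 36, in sil
    q=[proj(n,np.array([p[0]+c*a[0]-s*a[1],p[1]+s*a[0]+c*a[1],z0+a[2]]),T) for a in b]
       ~~~~^^^^^^^^^^^^^^^^^^^^^^^^^^^^^^^^^^^^^^^^^^^^^^^^^^^^^^^^^^^^^^^
  File "h.py", line 14, in proj
    c=calibration(n); K=c['mtx']; M=c['cam_to_world'] if T is None else T@c['hand_eye']
ValueError: time passes only in moves, steps and waits
```

```bash
python3 - <<'E'
s=open('h.py').read()
s=s.replace("import numpy as np, cv2","import numpy as np, cv2, functools",1).replace("def snap(","calib=functools.cache(calibration)\ndef snap(",1).replace("c=calibration(n)","c=calib(n)")
s=s.replace("        for s in (0,1.5):\n          g=gaussian_filter(m,s) if s else m\n","")
open('h.py','w').write(s)
E
time python3 - <<'E'
from h import *
T=np.load('T1.npy'); im=cv2.imread('pics/w1.png')[:,:,::-1].copy()
for p in [(.424,-.261),(.543,-.253),(.655,-.262),(.524,-.38)]: print(fit(im,'wrist',T,*p))
E
```

```text
[(np.float64(0.059), 'R', array([ 0.4215, -0.2587]), np.float64(242.4)), (np.float64(0.279), 'L', array([ 0.418 , -0.2559]), np.float64(230.6))]
[(np.float64(0.083), 'L', array([ 0.5372, -0.257 ]), np.float64(11.7)), (np.float64(0.28), 'R', array([ 0.5347, -0.2525]), np.float64(25.2))]
[(np.float64(0.05), 'R', array([ 0.6583, -0.2565]), np.float64(269.2)), (np.float64(0.26), 'L', array([ 0.6544, -0.256 ]), np.float64(259.1))]
[(np.float64(0.055), 'L', array([ 0.5281, -0.3812]), np.float64(220.2)), (np.float64(0.269), 'R', array([ 0.5314, -0.3845]), np.float64(233.1))]
real	0m1.717s
user	0m2.270s
sys	0m0.048s
```

Run:
```python
from h import *
go(.4215,-.2587,.1,62.4); go(.4215,-.2587,.015,62.4)
```

```text
shift [  4.2 -91.9 300. ] twist -0.039 goalyaw 62.4
shift [  4.  -91.9 385. ] twist -0.039 goalyaw 62.4
```

Request:
servo_tool --pt "-0.15 4 -92 62 -0.04" --pt "-0.15 4 -92 180 -0.04" --pt "-0.15 4 -92 240 -0.04" --pt "-0.15 4 -92 300 -0.04" --pt "-0.15 4 -92 330 -0.04" --pt "-0.15 4 -92 360 -0.04" --pt "-0.15 4 -92 385 -0.04" --pt "-0.15 4 -92 385 -0.04" --pt "-0.15 4 -92 385 -0.04" --pt "-0.15 4 -92 385 -0.04" --pt "1 4 -92 385 -0.04" --pt "1 4 -92 385 -0.04" --pt "1 4 -92 385 -0.04" --pt "1 4 -92 385 -0.04" --pt "1 4 -92 385 -0.04" --pt "1 4 -92 385 -0.04"

```text
clock: 5.25
eef_pos: [0.4207, -0.2604, 0.0146]
ee_rot: [2.688, 1.626, 0.0]
wrist_force: [-0.3, 0.0, 1.2]
width: 0.1
finger_force: 30.0
```

Run:
```python
from h import *
print(toolT()[:3,3], observe()['wrist_force'])
go(.45,.015,.33,90)
```

```text
[ 0.42070502 -0.26037553  0.01462746] [-0.25477659  0.03971678  1.24891848]
shift [ 257.5 -102.  -315.4] twist -0.483 goalyaw 90.0
```

Request:
servo_tool --pt "1 0 0 -60 0" --pt "1 0 0 -120 0" --pt "1 0 0 -200 0" --pt "1 225 -102 -345 -0.48" --pt "1 225 -102 -345 -0.48" --pt "1 225 -102 -345 -0.48" --pt "1 225 -102 -345 -0.48" --pt "1 225 -102 -345 -0.48" --pt "1 225 -102 -345 -0.48" --pt "1 225 -102 -345 -0.48" --pt "1 225 -102 -345 -0.48" --pt "1 225 -102 -345 -0.48" --pt "1 225 -102 -345 -0.48"

```text
clock: 6.88
eef_pos: [0.4347, -0.0142, 0.3594]
ee_rot: [-2.226, -2.217, 0.001]
wrist_force: [-0.3, 0.6, -0.7]
width: 0.099
finger_force: 30.0
```

Run:
```python
from h import *
T=toolT(); print(T[:3,3],observe()['width']); np.save('T2.npy',T)
snap('wrist','w2.png'); 
for l in ['bin_left','bin_right']:
  for r in spot_in('wrist',l): print(l,r['p'],np.round(r['location'],3),proj('wrist',r['location'],T).round())
```

```text
[ 0.43471478 -0.01421833  0.35937012] 0.09895989812862534
bin_left 0.74 [ 0.658 -0.25   0.019] [400. 291.]
bin_left 0.61 [ 0.585 -0.087  0.022] [368. 207.]
bin_right 0.6 [0.596 0.116 0.01 ] [384.  78.]
```

View pics/w2.png

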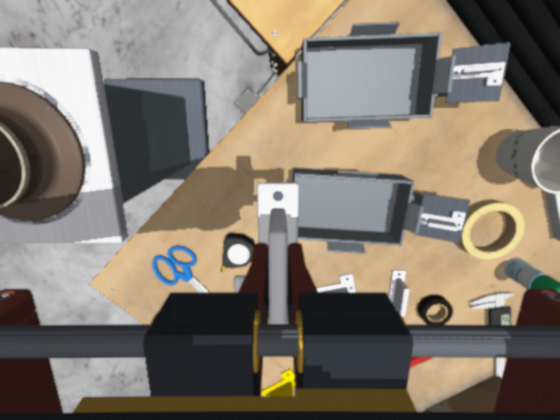

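Both samples check out: the upper bin (370,78) has its toe towards −y, so it is RIGHT, and the lower one is LEFT. Next I'll back-project the rim corners.

Run:
```python
from h import *
T=np.load('T2.npy')
for u,v in [(439,34),(303,38),(302,122),(434,121),(412,174),(293,169),(405,244)]: print(u,v,ray('wrist',u,v,.056,T).round(4))
im=cv2.imread('pics/w2.png')[15:255,285:520]
cv2.imwrite('pics/c4.png',cv2.resize(im,None,fx=2.5,fy=2.5,interpolation=cv2.INTER_CUBIC))
```

```text
439 34 [0.649  0.1643 0.056 ]
303 38 [0.4688 0.1613 0.056 ]
302 122 [0.4696 0.0535 0.056 ]
434 121 [0.6591 0.0536 0.056 ]
412 174 [ 0.6375 -0.0234  0.056 ]
293 169 [ 0.4573 -0.0147  0.056 ]
405 244 [ 0.6404 -0.1386  0.056 ]
```

View pics/c4.png

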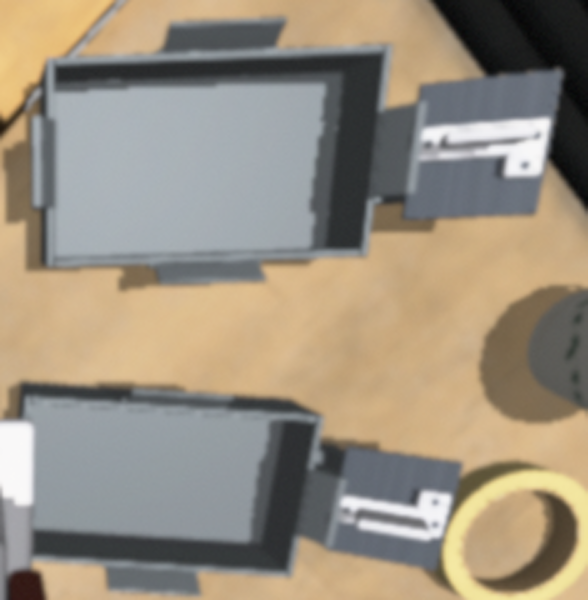

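Run:
```python
from h import *
T=np.load('T2.npy')
from scipy.optimize import least_squares
S=np.array([[.092,.054],[-.092,.054],[-.092,-.054],[.092,-.054]])
def f(pts,idx):
    W=np.array([ray('wrist',u,v,.056,T)[:2] for u,v in pts]); 
    m=lambda p:(S[idx]@np.array([[np.cos(p[2]),np.sin(p[2])],[-np.sin(p[2]),np.cos(p[2])]])+p[:2]-W).ravel()
    r=least_squares(m,[.57,.1,0]); print(r.x.round(4),np.degrees(r.x[2]).round(2),(r.fun*1000).round(1))
f([(441,33),(303.8,39),(304.2,121.4),(431.8,115.8)],[0,1,2,3])
f([(414.2,181),(293.8,174.2),(401.8,245)],[0,1,3])
```

```text
[0.5622 0.1102 0.0317] 1.82 [ 1.1  1.6 -1.3  1.1 -0.7 -1.1  1.  -1.6]
[ 0.547  -0.0819 -0.0594] -3.4 [-0.1  0.8 -0.2  0.2  0.2 -0.9]
```

Run:
```python
from h import *
go(.514,.107,.12,91.8); go(.514,.107,.021,91.8)
```

```text
shift [121.1  78.8 239.5] twist -0.035 goalyaw 91.8
shift [121.2  78.8 338.5] twist -0.035 goalyaw 91.8
```

Request:
servo_tool --pt "1 121 79 0 -0.035" --pt "1 121 79 0 -0.035" --pt "1 121 79 60 -0.035" --pt "1 121 79 120 -0.035" --pt "1 121 79 180 -0.035" --pt "1 121 79 240 -0.035" --pt "1 121 79 240 -0.035" --pt "1 121 79 280 -0.035" --pt "1 121 79 310 -0.035" --pt "1 121 79 330 -0.035" --pt "1 121 79 338 -0.035" --pt "1 121 79 338 -0.035" --pt "0.35 121 79 338 -0.035" --pt "0.35 121 79 338 -0.035" --pt "0.35 121 79 338 -0.035" --pt "0.35 121 79 300 -0.035" --pt "0.35 121 79 250 -0.035" --pt "0.35 121 79 190 -0.035" --pt "0.35 121 79 130 -0.035" --pt "0.35 121 79 70 -0.035"

```text
clock: 9.52
eef_pos: [0.5138, 0.1069, 0.2919]
ee_rot: [-2.186, -2.256, -0.001]
wrist_force: [0.6, 0.5, 0.9]
width: 0.324
finger_force: 0.0
```

Run:
```python
from h import *
T=toolT(); print(T[:3,3])
im=snap('wrist','w3.png'); 
print(fit(im,'wrist',T,.514,.109,.004))
go(.6583,-.2565,.25,89.2);go(.6583,-.2565,.1,89.2); go(.6583,-.2565,.015,89.2)
```

```text
[0.51384507 0.10687216 0.29185127]
[(np.float64(0.844), 'L', array([0.5446, 0.0697]), np.float64(16.9)), (np.float64(0.844), 'R', array([0.5454, 0.0643]), np.float64(192.9))]
shift [-367.6  129.5   48.9] twist 0.044 goalyaw 89.2
shift [-368.2  128.1  198.9] twist 0.044 goalyaw 89.2
shift [-368.5  127.3  283.9] twist 0.044 goalyaw 89.2
```

Request:
servo_tool --pt "-0.15 -368 129 40 0.044" --pt "-0.15 -368 129 40 0.044" --pt "-0.15 -368 129 40 0.044" --pt "-0.15 -368 129 40 0.044" --pt "-0.15 -368 129 40 0.044" --pt "-0.15 -368 129 40 0.044" --pt "-0.15 -368 129 40 0.044" --pt "-0.15 -368 129 40 0.044" --pt "-0.15 -368 129 40 0.044" --pt "-0.15 -368 129 40 0.044"

```text
clock: 10.82
eef_pos: [0.6554, -0.2543, 0.2502]
ee_rot: [-2.232, -2.211, -0.002]
wrist_force: [-0.4, 0.4, -0.2]
width: 0.578
finger_force: 0.0
```

Run:
```python
from h import *
T=toolT(); print(T[:3,3])
im=snap('wrist','w4.png'); 
b=fit(im,'wrist',T,.6583,-.2565); print(b); b=b[0]
go(*b[2],.1,b[3]); go(*b[2],.015,b[3])
```

```text
[ 0.65540589 -0.2542839   0.2501647 ]
[(np.float64(0.043), 'R', array([ 0.6581, -0.2565]), np.float64(269.5)), (np.float64(0.282), 'L', array([ 0.6545, -0.2558]), np.float64(259.5))]
shift [ -2.1   2.6 150.2] twist -0.001 goalyaw 89.5
shift [ -2.1   2.5 235.2] twist -0.001 goalyaw 89.5
```

Request:
servo_tool --pt "-0.15 -1 1 60 0" --pt "-0.15 -1 1 120 0" --pt "-0.15 -1 1 170 0" --pt "-0.15 -1 1 210 0" --pt "-0.15 -1 1 236 0" --pt "-0.15 -1 1 236 0" --pt "-0.15 -1 1 236 0" --pt "1 -1 1 236 0" --pt "1 -1 1 236 0" --pt "1 -1 1 236 0" --pt "1 -1 1 236 0" --pt "1 -1 1 236 0" --pt "1 -1 1 236 0"

```text
clock: 12.5
eef_pos: [0.6562, -0.2576, 0.0138]
ee_rot: [2.234, 2.208, 0.001]
wrist_force: [-0.1, -0.6, 1.6]
width: 0.097
finger_force: 30.0
```

Run:
```python
from h import *
T=toolT(); print(T[:3,3])
c,s=np.cos(.0317),np.sin(.0317); g=(.5622+.006*c,.1102+.006*s-( -.2565-T[1,3]))
print(g); go(*g,.25,91.8); go(*g,.021,91.8)
```

```text
[ 0.65622896 -0.25762961  0.01382172]
(np.float64(0.5681969855824426), np.float64(0.10926055722090425))
shift [ 365.8  -92.3 -236.3] twist -0.043 goalyaw 91.8
shift [365.8 -92.4  -7.3] twist -0.043 goalyaw 91.8
```

Request:
servo_tool --pt "1 0 0 -60 0" --pt "1 0 0 -120 0" --pt "1 0 0 -180 0" --pt "1 366 -92 -236 -0.043" --pt "1 366 -92 -236 -0.043" --pt "1 366 -92 -236 -0.043" --pt "1 366 -92 -236 -0.043" --pt "1 366 -92 -236 -0.043" --pt "1 366 -92 -236 -0.043" --pt "1 366 -92 -236 -0.043" --pt "1 366 -92 -236 -0.043" --pt "1 366 -92 -236 -0.043" --pt "1 366 -92 -176 -0.043" --pt "1 366 -92 -116 -0.043" --pt "1 366 -92 -90 -0.043"

```text
clock: 14.38
eef_pos: [0.5667, 0.1068, 0.1003]
ee_rot: [-2.189, -2.251, 0.007]
wrist_force: [0.4, 1.2, 0.4]
width: 0.099
finger_force: 30.0
```

Run:
```python
from h import *
go(.5682,.1093,.021,91.8)
```

```text
shift [ 2.6  1.9 79.3] twist -0.004 goalyaw 91.8
```

Request:
servo_tool --pt "1 1 0 20 0" --pt "1 1 0 45 0" --pt "1 1 0 70 0" --pt "1 1 0 82 0" --pt "1 1 0 82 0" --pt "1 1 0 82 0" --pt "0.35 1 0 82 0" --pt "0.35 1 0 82 0" --pt "0.35 1 0 82 0" --pt "0.35 1 0 40 0" --pt "0.35 1 0 -20 0" --pt "0.35 1 0 -80 0" --pt "0.35 1 0 -140 0" --pt "0.35 1 0 -200 0" --pt "0.35 1 0 -200 0" --pt "0.35 1 0 -200 0"

```text
clock: 16.38
eef_pos: [0.5678, 0.1106, 0.3031]
ee_rot: [-2.186, -2.255, 0.0]
wrist_force: [0.2, 0.4, -0.5]
width: 0.323
finger_force: 0.0
```

Run:
```python
from h import *
snap('wrist','w5.png')
go(.5372,-.257,.25,11.7)
go(.5281,-.3812,.25,220.2)
```

```text
shift [-366.5  -41.7   52.5] twist 1.398 goalyaw 11.7
shift [-490.4  -54.7   52.5] twist 0.9 goalyaw 40.2
```

View pics/w5.png

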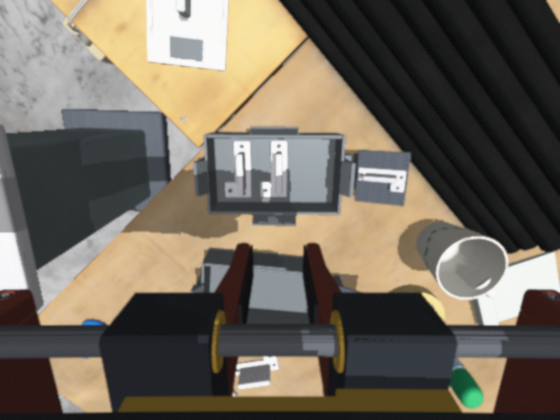

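Both R brackets lie flat in the right-hand bin at (238,168) and (279,168). On to the L brackets.

Request:
servo_tool --pt "-0.15 -490 -55 53 0.9" --pt "-0.15 -490 -55 53 0.9" --pt "-0.15 -490 -55 53 0.9" --pt "-0.15 -490 -55 53 0.9" --pt "-0.15 -490 -55 53 0.9" --pt "-0.15 -490 -55 53 0.9" --pt "-0.15 -490 -55 53 0.9" --pt "-0.15 -490 -55 53 0.9" --pt "-0.15 -490 -55 53 0.9" --pt "-0.15 -490 -55 53 0.9" --pt "-0.15 -490 -55 53 0.9" --pt "-0.15 -490 -55 53 0.9" --pt "-0.15 -490 -55 53 0.9" --pt "-0.15 -490 -55 53 0.9"

```text
clock: 18.18
eef_pos: [0.5289, -0.3805, 0.2508]
ee_rot: [2.95, 1.081, 0.001]
wrist_force: [0.7, 0.1, 1.2]
width: 0.571
finger_force: 0.0
```

Run:
```python
from h import *
T=toolT(); print(T[:3,3])
im=snap('wrist','w6.png'); 
b=fit(im,'wrist',T,.5281,-.3812); print(b); b=b[0]
go(*b[2],.1,b[3]); go(*b[2],.015,b[3])
```

```text
[ 0.52885147 -0.38047349  0.25081792]
[(np.float64(0.04), 'L', array([ 0.5276, -0.3815]), np.float64(220.5)), (np.float64(0.289), 'R', array([ 0.5312, -0.3846]), np.float64(232.6))]
shift [-1.500e+00 -1.000e-01  1.508e+02] twist -0.004 goalyaw 40.5
shift [-1.500e+00 -1.000e-01  2.358e+02] twist -0.004 goalyaw 40.5
```

Request:
servo_tool --pt "-0.15 -1 0 60 0" --pt "-0.15 -1 0 120 0" --pt "-0.15 -1 0 170 0" --pt "-0.15 -1 0 210 0" --pt "-0.15 -1 0 236 0" --pt "-0.15 -1 0 236 0" --pt "-0.15 -1 0 236 0" --pt "1 -1 0 236 0" --pt "1 -1 0 236 0" --pt "1 -1 0 236 0" --pt "1 -1 0 236 0" --pt "1 -1 0 236 0" --pt "1 -1 0 236 0"

```text
clock: 19.85
eef_pos: [0.5279, -0.3817, 0.0147]
ee_rot: [2.95, 1.08, 0.0]
wrist_force: [-0.2, 0.6, 0.5]
width: 0.099
finger_force: 30.0
```

Run:
```python
from h import *
T=toolT(); print(T[:3,3])
a=-.0594;B=np.array([.547,-.0819]);u=np.array([np.cos(a),np.sin(a)])
g=B+.006*u; off=(np.array([.5276,-.3815])-T[:2,3])@T[:2,0]; print('along',off)
g=g-off*np.array([-u[1],u[0]]); print(g); go(*g,.25,86.6); go(*g,.021,86.6); print(B-.048*u)
```

```text
[ 0.52786853 -0.38166766  0.01471489]
along -9.6803117207046e-05
[ 0.55299516 -0.08215956]
shift [ 212.6 -212.5 -235.3] twist -0.81 goalyaw 86.6
shift [ 212.6 -212.5   -6.3] twist -0.81 goalyaw 86.6
[ 0.49908466 -0.07905048]
```

Request:
servo_tool --pt "1 0 0 -60 0" --pt "1 0 0 -120 0" --pt "1 0 0 -180 0" --pt "1 213 -213 -236 -0.81" --pt "1 213 -213 -236 -0.81" --pt "1 213 -213 -236 -0.81" --pt "1 213 -213 -236 -0.81" --pt "1 213 -213 -236 -0.81" --pt "1 213 -213 -236 -0.81" --pt "1 213 -213 -236 -0.81" --pt "1 213 -213 -236 -0.81" --pt "1 213 -213 -236 -0.81" --pt "1 213 -213 -176 -0.81" --pt "1 213 -213 -116 -0.81" --pt "1 213 -213 -90 -0.81" --pt "1 213 -213 -90 -0.81"

```text
clock: 21.85
eef_pos: [0.5514, -0.0823, 0.1028]
ee_rot: [-2.286, -2.151, 0.006]
wrist_force: [-0.3, 0.1, -0.8]
width: 0.1
finger_force: 30.0
```

Run:
```python
from h import *
go(.553,-.0822,.021,86.6)
```

```text
shift [ 0.3  2.  81.8] twist -0.001 goalyaw 86.6
```

Request:
servo_tool --pt "1 0 1 20 0" --pt "1 0 1 45 0" --pt "1 0 1 70 0" --pt "1 0 1 82 0" --pt "1 0 1 82 0" --pt "1 0 1 82 0" --pt "0.35 0 1 82 0" --pt "0.35 0 1 82 0" --pt "0.35 0 1 82 0" --pt "0.35 0 1 40 0" --pt "0.35 0 1 -20 0" --pt "0.35 0 1 -80 0" --pt "0.35 0 1 -140 0" --pt "0.35 0 1 -140 0"

```text
clock: 23.6
eef_pos: [0.5562, -0.0823, 0.2491]
ee_rot: [2.283, 2.151, 0.01]
wrist_force: [0.4, 0.9, -0.5]
width: 0.327
finger_force: 0.0
```

Run:
```python
from h import *
go(.5372,-.257,.25,11.7)
```

```text
shift [-175.5   -8.6   -1.2] twist 1.307 goalyaw 11.7
```

Request:
servo_tool --pt "-0.15 -175 -11 -3 1.307" --pt "-0.15 -175 -11 -3 1.307" --pt "-0.15 -175 -11 -3 1.307" --pt "-0.15 -175 -11 -3 1.307" --pt "-0.15 -175 -11 -3 1.307" --pt "-0.15 -175 -11 -3 1.307" --pt "-0.15 -175 -11 -3 1.307" --pt "-0.15 -175 -11 -3 1.307" --pt "-0.15 -175 -11 -3 1.307" --pt "-0.15 -175 -11 -3 1.307" --pt "-0.15 -175 -11 -3 1.307"

```text
clock: 24.98
eef_pos: [0.5326, -0.2556, 0.2477]
ee_rot: [-3.125, -0.323, -0.001]
wrist_force: [-0.2, -0.4, 1.0]
width: 0.572
finger_force: 0.0
```

Run:
```python
from h import *
T=toolT(); print(T[:3,3])
im=snap('wrist','w7.png'); 
b=fit(im,'wrist',T,.5372,-.257); print(b); b=b[0]
go(*b[2],.015,b[3])
```

```text
[ 0.53258022 -0.25561831  0.24771574]
[(np.float64(0.049), 'L', array([ 0.5368, -0.2573]), np.float64(11.3)), (np.float64(0.289), 'R', array([ 0.5348, -0.2523]), np.float64(26.7))]
shift [  3.7   2.5 232.7] twist 0.008 goalyaw 11.3
```

Request:
servo_tool --pt "-0.15 3 2 60 0.008" --pt "-0.15 3 2 120 0.008" --pt "-0.15 3 2 170 0.008" --pt "-0.15 3 2 210 0.008" --pt "-0.15 3 2 234 0.008" --pt "-0.15 3 2 234 0.008" --pt "-0.15 3 2 234 0.008" --pt "1 3 2 234 0.008" --pt "1 3 2 234 0.008" --pt "1 3 2 234 0.008" --pt "1 3 2 234 0.008" --pt "1 3 2 234 0.008" --pt "1 3 2 234 0.008"

```text
clock: 26.65
eef_pos: [0.536, -0.257, 0.0137]
ee_rot: [3.126, 0.309, 0.0]
wrist_force: [0.7, 1.1, 1.4]
width: 0.102
finger_force: 30.0
```

Run:
```python
from h import *
T=toolT(); print(T[:3,3])
a=-.0594;B=np.array([.547,-.0819]);u=np.array([np.cos(a),np.sin(a)])
g=B-.048*u; off=(np.array([.5368,-.2573])-T[:2,3])@T[:2,0]; print('along',off)
g=g-off*np.array([-u[1],u[0]]); print(g); go(*g,.25,86.6); go(*g,.021,86.6)
```

```text
[ 0.53601432 -0.25701584  0.01373112]
along 0.0007149553032887616
[ 0.49904221 -0.07976417]
shift [  -1.6 -181.  -236.3] twist -1.315 goalyaw 86.6
shift [  -1.6 -181.1   -7.3] twist -1.315 goalyaw 86.6
```

Request:
servo_tool --pt "1 0 0 -60 0" --pt "1 0 0 -120 0" --pt "1 0 0 -180 0" --pt "1 -2 -181 -236 -1.315" --pt "1 -2 -181 -236 -1.315" --pt "1 -2 -181 -236 -1.315" --pt "1 -2 -181 -236 -1.315" --pt "1 -2 -181 -236 -1.315" --pt "1 -2 -181 -236 -1.315" --pt "1 -2 -181 -236 -1.315" --pt "1 -2 -181 -236 -1.315" --pt "1 -2 -181 -236 -1.315" --pt "1 -2 -181 -176 -1.315" --pt "1 -2 -181 -116 -1.315" --pt "1 -2 -181 -90 -1.315" --pt "1 -2 -181 -90 -1.315"

```text
clock: 28.65
eef_pos: [0.4972, -0.08, 0.102]
ee_rot: [-2.288, -2.15, 0.006]
wrist_force: [-0.3, -0.7, -0.5]
width: 0.1
finger_force: 30.0
```

Run:
```python
from h import *
go(.499,-.0798,.021,86.6)
```

```text
shift [ 0.4  2.1 81. ] twist -0.003 goalyaw 86.6
```

Request:
servo_tool --pt "1 0 1 20 0" --pt "1 0 1 45 0" --pt "1 0 1 70 0" --pt "1 0 1 82 0" --pt "1 0 1 82 0" --pt "1 0 1 82 0" --pt "0.35 0 1 82 0" --pt "0.35 0 1 82 0" --pt "0.35 0 1 82 0" --pt "0.35 0 1 40 0" --pt "0.35 0 1 -20 0" --pt "0.35 0 1 -80 0" --pt "0.35 0 1 -140 0" --pt "0.35 0 1 -200 0" --pt "0.35 0 1 -260 0" --pt "0.35 0 1 -260 0" --pt "0.35 0 1 -260 0"

```text
clock: 30.78
eef_pos: [0.4992, -0.0796, 0.3631]
ee_rot: [-2.285, -2.155, -0.0]
wrist_force: [-0.1, 0.8, -0.3]
width: 0.323
finger_force: 0.0
```

Run:
```python
from h import *
T=toolT(); np.save('T8.npy',T); print(T[:3,3])
snap('wrist','w8.png')
for l in ['cover']+['bracket_l1','bracket_r1']:
  for r in spot_in('wrist',l): print(l,r['p'],np.round(r['location'],3),proj('wrist',r['location'],T).round())
```

```text
[ 0.49924316 -0.07960854  0.36314215]
bracket_l1 0.84 [ 0.554 -0.085  0.009] [311. 165.]
bracket_l1 0.66 [ 0.5   -0.064  0.008] [278. 154.]
bracket_r1 0.82 [0.563 0.098 0.013] [314.  42.]
bracket_r1 0.56 [0.515 0.101 0.003] [281.  42.]
bracket_r1 0.5 [ 0.476 -0.315  0.013] [273. 289.]
```

View pics/w8.png

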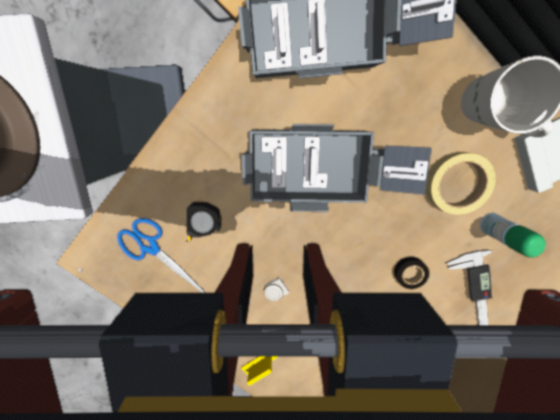

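All four brackets sit flat in the right bins: L at (276,162) and (312,162), R at the top. I'll refine the left bin's pose from a crop and move towards the cover.

Run:
```python
from h import *
im=cv2.imread('pics/w8.png')[115:220,235:435]
cv2.imwrite('pics/c5.png',cv2.resize(im,None,fx=4,fy=4,interpolation=cv2.INTER_CUBIC))
go(.442,.30,.30,90)
```

```text
shift [375.8 -79.2  62.4] twist -0.059 goalyaw 90.0
```

View pics/c5.png

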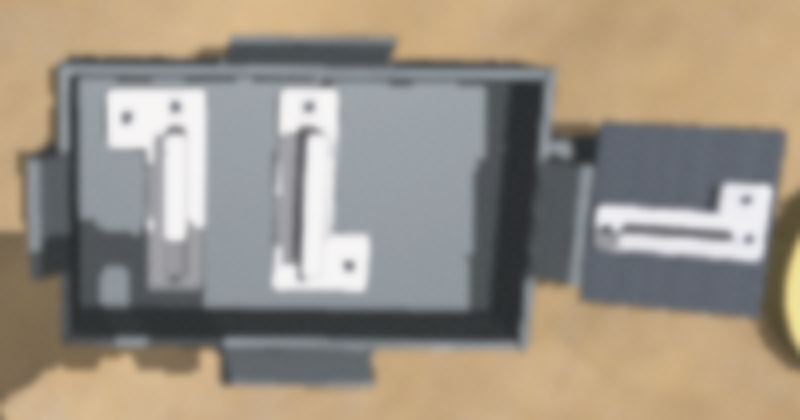

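Request:
servo_tool --pt "-0.15 376 -79 62 -0.06" --pt "-0.15 376 -79 62 -0.06" --pt "-0.15 376 -79 62 -0.06" --pt "-0.15 376 -79 62 -0.06" --pt "-0.15 376 -79 62 -0.06" --pt "-0.15 376 -79 62 -0.06" --pt "-0.15 376 -79 62 -0.06" --pt "-0.15 376 -79 62 -0.06" --pt "-0.15 376 -79 62 -0.06" --pt "-0.15 376 -79 62 -0.06" --pt "-0.15 376 -79 62 -0.06"

```text
clock: 32.35
eef_pos: [0.4433, 0.2992, 0.3021]
ee_rot: [-2.222, -2.22, -0.001]
wrist_force: [-0.3, 0.7, 0.5]
width: 0.575
finger_force: 0.0
```

Run:
```python
from h import *
from scipy.optimize import least_squares
T=np.load('T8.npy')
S=np.array([[.092,.054],[-.092,.054],[-.092,-.054],[.092,-.054]])
P=[(373.25,132.25),(250,131.75),(250.5,200.75),(367,202.5)]
m=lambda p:np.ravel([proj('wrist',[*(p[:2]+[np.cos(p[2])*a-np.sin(p[2])*b,np.sin(p[2])*a+np.cos(p[2])*b]),.056],T) for a,b in S]-np.array(P))
r=least_squares(m,[.547,-.082,-.06],x_scale=[.01,.01,.1]); print(r.x.round(4),np.degrees(r.x[2]),r.fun.round(1))
T=toolT(); np.save('T9.npy',T); print(T[:3,3])
snap('wrist','w9.png')
for q in spot_in('wrist','cover'): print(q['p'],np.round(q['location'],3),proj('wrist',q['location'],T).round())
```

```text
[ 0.548  -0.082  -0.0689] -3.947847363510711 [ 1.1 -0.1 -1.  -0.8 -0.3  0.9  0.2  0.3]
[0.4433018  0.29921462 0.3020505 ]
```

View pics/w9.png

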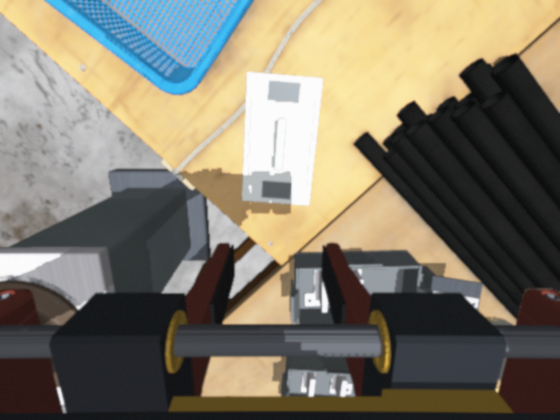

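The cover lies at (280,140), with its bar from (280,117) to (280,172), running along image y (world y). I'll fit the plate.

Run:
```python
from h import *
from scipy.optimize import least_squares
T=np.load('T9.npy'); im=cv2.imread('pics/w9.png')
hsv=cv2.cvtColor(im,cv2.COLOR_BGR2HSV); m=((hsv[:,:,1]<60)&(hsv[:,:,2]>90)).astype(np.uint8); m[:60]=0;m[215:]=0;m[:,:235]=0;m[:,335:]=0
m=cv2.morphologyEx(m,cv2.MORPH_OPEN,np.ones((3,3)))
k,l,st,_=cv2.connectedComponentsWithStats(m); i=1+np.argmax(st[1:,4])
h=cv2.convexHull(cv2.findContours((l==i).astype(np.uint8),0,2)[0][0]); q=cv2.approxPolyN(h,4)[0] if hasattr(cv2,'approxPolyN') else cv2.boxPoints(cv2.minAreaRect(h))
W=np.array([ray('wrist',u,v,.005,T)[:2] for u,v in q]); print(q.tolist(),W.round(4).tolist())
print('sides',[np.linalg.norm(W[j]-W[j-1]).round(4) for j in range(4)])
r=cv2.minAreaRect((W*1000).astype(np.float32)); print(r)
c=W.mean(0); e=[W[j]-W[j-1] for j in range(4)]; e.sort(key=np.linalg.norm); v=e[3]; a=np.degrees(np.arctan2(v[1],v[0])); v2=e[2]; print('ctr',c,'yaw',a%180,np.degrees(np.arctan2(v2[1],v2[0]))%180)
b=[ray('wrist',u,v,.035,T) for u,v in[(280.5,117),(279.5,172)]]; print('bar',b)
go(*c,.1,a); go(*c,.009,a)
```

```text
[[323, 78], [309, 206], [241, 201], [229, 44]] [[0.5051, 0.4254], [0.4913, 0.2426], [0.3865, 0.2508], [0.3787, 0.467]]
sides [np.float64(0.1331), np.float64(0.1833), np.float64(0.1051), np.float64(0.2164)]
((434.99310302734375, 354.784912109375), (215.34356689453125, 129.18324279785156), 85.69182586669922)
ctr [0.44038987 0.34641994] yaw 92.07008065703246 85.69182331158969
bar [array([0.44678599, 0.37494592, 0.035     ]), array([0.44549731, 0.30134708, 0.035     ])]
shift [ 46.6  -2.8 202. ] twist -0.036 goalyaw 92.1
shift [ 46.6  -2.8 293. ] twist -0.036 goalyaw 92.1
```

Run:
```python
from h import *
go(.4458,.3381,.011,85.7)
```

```text
shift [ 38.3   2.6 291. ] twist 0.075 goalyaw 85.7
```

Request:
servo_tool --pt "-0.15 38 2 60 0.075" --pt "-0.15 38 2 120 0.075" --pt "-0.15 38 2 180 0.075" --pt "-0.15 38 2 230 0.075" --pt "-0.15 38 2 270 0.075" --pt "-0.15 38 2 285 0.075" --pt "-0.15 38 2 291 0.075" --pt "-0.15 38 2 291 0.075" --pt "-0.15 38 2 291 0.075" --pt "1 38 2 291 0.075" --pt "1 38 2 291 0.075" --pt "1 38 2 291 0.075" --pt "1 38 2 291 0.075" --pt "1 38 2 291 0.075" --pt "1 38 2 291 0.075"

```text
clock: 34.33
eef_pos: [0.445, 0.3382, 0.0107]
ee_rot: [2.302, 2.138, 0.0]
wrist_force: [-0.5, -0.6, 0.8]
width: 0.14
finger_force: 30.0
```

Run:
```python
from h import *
T=toolT(); print(T[:3,3], observe()['joint_positions'].round(2)); u=T[:2,0]
off=(np.array([.4458,.3381])-T[:2,3])@u; print('along',off)
g=np.array([.5475,-.082])
a=np.radians(-3.7); 
for s,y in((1,-3.7),(-1,176.3)):
  gg=g-s*off*np.array([np.cos(a),np.sin(a)]); go(*gg,.25,y)
```

```text
[0.44500747 0.33815367 0.01069549] [-1.15  0.64  0.57  1.96 -0.53  0.69 -0.33]
along 5.143373146675673e-06
shift [-411.4  133.4 -239.3] twist 1.561 goalyaw -3.7
shift [-411.4  133.4 -239.3] twist 1.561 goalyaw -3.7
```

Request:
servo_tool --pt "1 0 0 -40 0" --pt "1 0 0 -100 0" --pt "1 0 0 -160 0" --pt "1 0 0 -220 0" --pt "1 -411 133 -240 1.561" --pt "1 -411 133 -240 1.561" --pt "1 -411 133 -240 1.561" --pt "1 -411 133 -240 1.561" --pt "1 -411 133 -240 1.561" --pt "1 -411 133 -240 1.561" --pt "1 -411 133 -240 1.561" --pt "1 -411 133 -240 1.561" --pt "1 -411 133 -240 1.561" --pt "1 -411 133 -240 1.561" --pt "1 -411 133 -240 1.561" --pt "1 -411 133 -240 1.561" --pt "1 -411 133 -240 1.561" --pt "1 -411 133 -240 1.561" --pt "1 -411 133 -240 1.561"

```text
clock: 36.7
eef_pos: [0.5471, -0.0815, 0.2507]
ee_rot: [-3.14, 0.101, -0.0]
wrist_force: [-0.0, -0.6, -1.5]
width: 0.135
finger_force: 30.0
```

Run:
```python
from h import *
T=toolT(); np.save('T10.npy',T); print(T[:3,3],observe()['width'],observe()['wrist_force'])
im=snap('wrist','w10.png'); t=snap('top','t10.png')
go(.5475,-.082,.083,-3.7)
cv2.imwrite('pics/c6.png',np.vstack([cv2.resize(im[:,:,::-1],(420,315)),cv2.resize(t[140:250,200:347,::-1],(420,280))]))
for l in ['bracket_l1','bracket_r1']:
  for r in spot_in('top',l): print(l,r['p'],np.round(r['location'],3))
```

```text
[ 0.54713136 -0.0815322   0.2506754 ] 0.13510927457675787 [-0.01338138 -0.57589906 -1.48560853]
shift [  0.4   0.4 167.6] twist 0.0 goalyaw -3.7
bracket_l1 0.76 [ 0.444 -0.481  0.005]
bracket_l1 0.34 [0.511 0.122 0.01 ]
bracket_r1 0.74 [ 0.476 -0.116  0.25 ]
bracket_r1 0.55 [0.564 0.098 0.006]
```

View pics/c6.png

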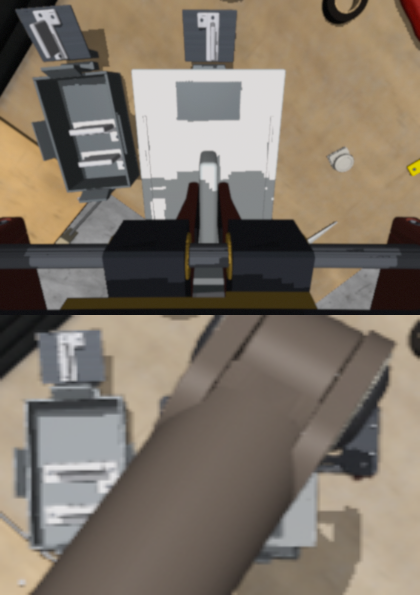

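The cover is held straight and aligned over the left bin, with the far pad and plate in line. I'll lower it onto the noses.

Request:
servo_tool --pt "1 0 0 50 0" --pt "1 0 0 100 0" --pt "1 0 0 140 0" --pt "1 0 0 160 0" --pt "1 0 0 166 0" --pt "1 0 0 168 0" --pt "1 0 0 168 0" --pt "1 0 0 169 0"

```text
clock: 37.9
eef_pos: [0.5477, -0.0816, 0.0825]
ee_rot: [-3.14, 0.101, -0.003]
wrist_force: [-0.8, 0.3, -1.1]
width: 0.137
finger_force: 30.0
```

Request:
servo_tool --pt "1 0 0 1.5 0" --pt "1 0 0 2.5 0" --pt "1 0 0 3 0" --pt "1 0 0 3 0"

```text
clock: 38.4
eef_pos: [0.5474, -0.0816, 0.0788]
ee_rot: [3.14, -0.101, 0.001]
wrist_force: [0.6, 0.8, 0.2]
width: 0.134
finger_force: 30.0
```

Request:
servo_tool --pt "1 0 0 2 0" --pt "1 0 0 4 0" --pt "1 0 0 5 0" --pt "1 0 0 6 0" --pt "1 0 0 6 0"

```text
clock: 39.02
eef_pos: [0.5479, -0.082, 0.0734]
ee_rot: [3.14, -0.101, 0.003]
wrist_force: [0.5, 0.8, 8.5]
width: 0.136
finger_force: 30.0
```

Force is building (8.5 N), as it should with the noses wedging outward. I'll keep going in small steps.

Request:
servo_tool --pt "1 0 0 1 0" --pt "1 0 0 2 0" --pt "1 0 0 3 0" --pt "1 0 0 4 0" --pt "1 0 0 5 0" --pt "1 0 0 5 0" --pt "1 0 0 6 0" --pt "1 0 0 6 0"

```text
clock: 40.02
eef_pos: [0.5468, -0.0818, 0.0666]
ee_rot: [3.14, -0.101, -0.001]
wrist_force: [-1.1, -0.1, 4.2]
width: 0.138
finger_force: 30.0
```

Request:
servo_tool --pt "1 0 0 1 0" --pt "1 0 0 1.5 0" --pt "1 0 0 2 0" --pt "1 0 0 2 0"

```text
clock: 40.52
eef_pos: [0.5475, -0.0818, 0.0647]
ee_rot: [3.14, -0.101, 0.001]
wrist_force: [0.9, -1.5, 3.9]
width: 0.133
finger_force: 30.0
```

Now I'll release and press each pad with shut fingers to confirm it's home.

Request:
servo_tool --pt "-0.15 0 0 0 0" --pt "-0.15 0 0 0 0" --pt "-0.15 0 0 0 0" --pt "-0.15 0 0 -20 0" --pt "-0.15 0 0 -60 0" --pt "-0.15 0 0 -100 0" --pt "1 68 0 -110 0" --pt "1 68 0 -110 0" --pt "1 68 0 -110 0" --pt "1 68 0 -110 0" --pt "1 68 0 -110 0"

```text
clock: 41.9
eef_pos: [0.6141, -0.086, 0.1747]
ee_rot: [-3.139, 0.102, 0.001]
wrist_force: [-0.2, 0.1, 0.2]
width: 0.043
finger_force: 0.0
```

Run:
```python
from h import *
T=toolT(); print(T[:3,3], observe()['wrist_force'])
B=np.array([.5475,-.082]);u=np.array([np.cos(np.radians(-3.7)),np.sin(np.radians(-3.7))])
go(*(B+.07*u),.065,-3.7); go(*(B-.07*u),.065,-3.7)
```

```text
[ 0.6140862  -0.08599878  0.17468301] [-0.24366492  0.05337706  0.2093618 ]
shift [  3.4   0.4 109.7] twist -0.0 goalyaw -3.7
shift [-136.6    0.4  109.8] twist -0.0 goalyaw -3.7
```

Request:
servo_tool --pt "1 2 0 50 0" --pt "1 2 0 90 0" --pt "1 2 0 104 0" --pt "1 2 0 108 0" --pt "1 2 0 110 0" --pt "1 2 0 112 0" --pt "1 2 0 113 0" --pt "1 2 0 113 0"

```text
clock: 42.9
eef_pos: [0.6171, -0.086, 0.0619]
ee_rot: [-3.14, 0.101, -0.001]
wrist_force: [-0.5, 0.9, 0.2]
width: 0.007
finger_force: 0.0
```

Request:
servo_tool --pt "1 0 0 1 0" --pt "1 0 0 2 0" --pt "1 0 0 3 0" --pt "1 0 0 4 0" --pt "1 0 0 4 0"

```text
clock: 43.52
eef_pos: [0.6173, -0.0861, 0.0612]
ee_rot: [-3.137, 0.101, -0.002]
wrist_force: [-10.9, 3.7, 33.3]
width: 0.005
finger_force: 16.5
```

The far end is hard home (stop at 61 mm, which is rim plus plate). Now the near end.

Request:
servo_tool --pt "1 0 0 -20 0" --pt "1 0 0 -60 0" --pt "1 -60 0 -60 0" --pt "1 -120 0 -60 0" --pt "1 -140 0 -60 0" --pt "1 -140 0 -60 0" --pt "1 -140 0 -20 0" --pt "1 -140 0 -6 0" --pt "1 -140 0 -2 0" --pt "1 -140 0 0 0" --pt "1 -140 0 1 0" --pt "1 -140 0 2 0" --pt "1 -140 0 2 0"

```text
clock: 45.15
eef_pos: [0.478, -0.0772, 0.0608]
ee_rot: [-3.132, 0.103, -0.001]
wrist_force: [-26.9, 10.4, 91.0]
width: 0.002
finger_force: 45.7
```

That's a hard stop at 60.8 mm, so this end is home too. I'll back off straight up.

Request:
servo_tool --pt "1 0 0 -10 0" --pt "1 0 0 -40 0" --pt "1 0 0 -100 0" --pt "1 0 0 -160 0" --pt "1 0 0 -220 0" --pt "1 -120 0 -260 0" --pt "1 -120 0 -260 0" --pt "1 -120 0 -260 0" --pt "1 -120 0 -260 0"

```text
clock: 46.28
eef_pos: [0.357, -0.0699, 0.3176]
ee_rot: [-3.138, 0.102, -0.007]
wrist_force: [0.2, 0.7, -0.7]
width: 0.002
finger_force: 0.0
```

Run:
```python
from h import *
T=toolT(); print(T[:3,3],observe()['wrist_force'])
im=snap('wrist','w11.png'); s=snap('scene','s11.png')
cv2.imwrite('pics/c7.png',np.vstack([im[:,:,::-1][:300],cv2.resize(s[170:270,220:407,::-1],(560,299))]))
```

```text
[ 0.35697895 -0.06993833  0.31763741] [ 0.24507498  0.6690778  -0.71925871]
```

View pics/c7.png

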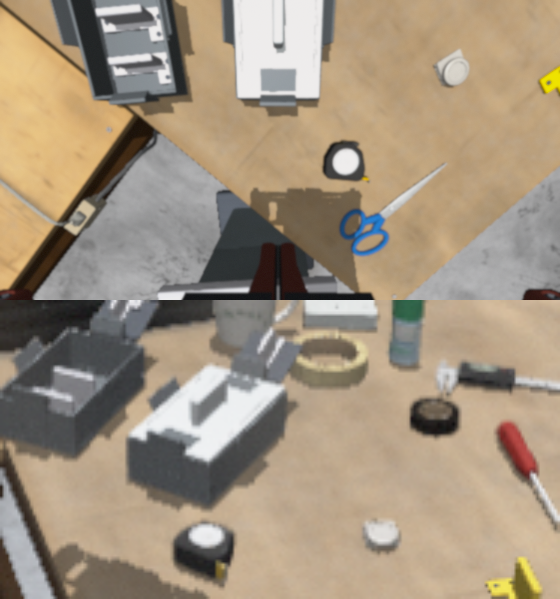

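The cover sits flush at rim height with the near catch over it (crop (278,98)). The right bin is open with its two brackets, and the other things haven't moved. Handing in.

```bash
python3 -c "
from rig import *
print(close_job())"
```

```text
the job is handed in; nothing more can be done
None
```

The job is handed in, with no verdict returned: two left-hand and two right-hand brackets are in their bins, the cover is pressed to a hard stop at both ends of the left-hand bin (one press peaked at about 91 N, under the 120 N limit), and the right-hand bin is open.

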